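Right a toppled tube rack and load it into the empty lane

ROBOT

A 6-joint arm with a two-finger parallel gripper is mounted at the origin on the work surface. World frame = base frame: x ahead of the robot, y to its left, z up, the work surface at z = 0. Lengths are in m, angles in rad, forces in N, time in s.
With the tool pointing down it reaches from about 0.3 to 0.85 m from the base axis. Payload 5.4 kg.
Tool frame: the origin (TCP) lies at the centre of the arm's flange, where the gripper is bolted on; the fingertips stand 173 mm ahead of it and the grasp point (between the pads) lies 155 mm ahead of it; y points along the fingers, z is the direction in which the jaws open and shut, and the axes are right-handed (so a half turn about y gives the same grasp; the last joint's range is limited). The gripper opens to 85 mm and grips with 20 to 120 N. Pads are 22 mm wide; open, the fingers measure 114 mm over their backs; the gripper's body (76 mm by 85 mm) begins 54 mm behind the grasp point. The pads swing forward as they close: fully open they stand 13 mm farther back than shut.
Start: joints at [1.071, 0.158, 1.597, -0, 1.386, -0.21], TCP at [0.164, 0.551, 0.405] pointing down, gripper open.
Joint ranges: [-2.91, 2.91], [-0.94, 2.29], [0.18, 2.7], [-1.29, 4.43], [0.17, 2.64], [-3, 3]. Speed limits (rad/s): [2.57, 2.57, 3.14, 3.14, 3.14, 3.14].

INTERFACE

Orientations are given as a rotation vector (axis times angle).
In Python, from cell import get_obs, camera, calibration, finish_job, spot_in, cut_out, pinpoint gives the robot as it stands. The module is installed in compiled form; this text tells all that it offers.
- The arm moves only by the shell command python3 -m crank 'ROWS' [FORCE]. ROWS is JSON, a list of rows, each a list of 7 numbers: the opening, from 0 (shut) to 1 (fully open), then the shift along the tool's x, y, z in mm, then the turn, a rotation vector about the tool's x, y, z in degrees. In form: [[jaw, tx, ty, tz, rx, ry, rz], ...]. A call has 1 to 8 rows; each row shifts and turns the commanded pose from where the row before left it, along the tool's axes as they then stand; what a row does not reach is not made up. A row lasts 1/12 s, in which the tool goes at most 41.7 mm and 7.16 degrees, less where a joint would pass 70% of its speed; a pose out of reach is approached as far as the arm can. A call with a gripper value outside its range is refused whole. The fingers move at their own pace and stop on an object; FORCE is the grip in N (left out, the last holds). Time passes only in rows, so rows that do not move let the fingers close. It gives the time, the measured TCP pose, the force and the opening at its end, in the units of the state.
- get_obs(): the state, without advancing time (a new reading comes with each control period).
- camera(name): name is "scene" or "top"; returns the picture (480x640x3 uint8, blue, green, red); there is no depth.
- calibration(name): a dict with "K" (3x3 intrinsics, pixels), "R" (3x3) and "t" (3): a world point X has camera coordinates R X + t. Camera axes: x right, y down, z forward; pixel columns grow to the right and rows downward; lengths in m; the calibration is good to about 2 mm. A picture is of the moment at which its call begins. calibration takes no time and is no camera call.
- finish_job(): hands the job in, once; it reports no verdict.
Trained networks look in the newest picture that a camera, given by its name, has taken for a name from the list of things; names that differ only in an ending like _2 or _b are one class to them, and where a whole thing is asked for, a point or a joint stands for the part that bears it (a point fixed in the world has none). Each returns a list of dicts, best first, with "score" (0 to 1); they miss things now and then, are a little off and sometimes report something else, mostly with a low value. They report only what shows in the picture. A call takes as long as a camera call. They do not tell look-alikes from the thing itself.
- spot_in(query, camera): "pixel" ([column, row] in pixels, amid what is visible of it).
- cut_out(query, camera): "region" (480x640 bool, what is visible of it) and "pixel" ([column, row] in pixels, amid what is visible of it).
- pinpoint(query, camera): "pixel" ([column, row] in pixels: a listed point, or the origin of a listed thing).
The state is a dict: "clock": time; "joints": joint angles; "qvel": joint speeds; "effort": joint torques, N m; "eef_pos": TCP position; "orientation": TCP orientation; "wrist_force": force on the tool from outside, world axes, zero at the start; "wrist_torque": the same for the moment, N m; "width": finger opening in m.
Only numpy, scipy, OpenCV 4.12 (cv2) and the standard library are available. Lean on these libraries where they do the work, as an engineer would, in place of code of your own. Each camera call takes 0.05 s, during which the arm holds its last target. There are 200 camera calls.

TASK

One of the small tube racks has toppled onto its broad side. Stand it up on the bench and let go of it; then take it again, set it lengthwise in the empty loading lane and push it gently home against the lane's stop block, and leave it standing there upright. Leave the rack in the other lane, the tip box and the bottle where they are.

Things in the scene. Friction and masses are not known exactly. Their poses are not given: they have to be found in the camera images.
- rack: The toppled rack: white block 34 mm (own x) by 56 mm (own y, length) by 64 mm high (own z), with three fixed capped tubes in a row along y, caps 16 mm across, tops 90 mm above the underside. Origin: centre of the underside; own z points to the caps. At the start it lies on a broad side, own x up, caps pointing to the right (-y) or right and away from the robot, origin 17 mm up. About 160 g
- lane: The empty loading lane: channel fixed to the bench: base 170 mm (x) by 74 mm (y), floor 8 mm above the bench; two side rails 40 mm apart, tops 22 mm above the bench; black stop block across its +x end, face at x = 65 mm, top 48 mm high; -x end open. Origin: centre of the underside; x runs along the channel to the stop
- lane_home (a point): Point on the floor of the empty lane, on its centre line, 28 mm before the stop's face: where the origin of the rack lies when it is home. Axes as the lane's
- lane_full: The other lane, same make, size and axes as the empty one, with a rack already standing in it
- rack_full: The rack already standing in the occupied lane (leave alone): same make and size as the toppled one. Origin: centre of the underside
- tipbox: Closed pipette-tip box (leave alone), 85 x 120 x 58 mm high, grey with a white lid. Origin: centre of the underside
- bottle: Closed white bottle with a black cap (leave alone), 60 mm across, 140 mm tall, standing. Origin: centre of the underside
Not all that is in view belongs to the job. Leave any blue or red look-alike of the lane alone.

How it is judged:
On the way:
1. the rack stands upright on the bench, outside the lanes, let go and at rest (angle between rack's own z axis and vertical below 0.08 rad and height (world z) of rack below 0.004 m and contact force between rack and the fingers below 0.05 N and linear speed of rack below 0.02 m/s), for 0.3 s.
At the end, for the whole second after the job is handed in: The rack stands upright (within 0.06 rad) on the floor of the empty lane, between its rails and lengthwise (within 0.12 rad), its end within 4 mm of the stop block, released and at rest (angle between rack's own z axis and vertical below 0.06 rad and x of rack in the frame of lane_home between -0.004 and 0.004 m and y of rack in the frame of lane_home between -0.005 and 0.005 m and z of rack in the frame of lane_home between -0.003 and 0.003 m and angle between the y axis of rack and the x axis of lane, either way round below 0.12 rad and linear speed of rack below 0.02 m/s and contact force between rack and the fingers below 0.05 N); the robot touches nothing.
It fails at once if the other rack is shifted more than 15 mm or tipped (distance of rack_full from where it was at the start of the episode above 0.015 m or angle between rack_full's own z axis and vertical above 0.2 rad).
It fails at once if the tip box or the bottle is shifted more than 20 mm or tipped (distance of any of tipbox, bottle from where it was at the start of the episode above 0.02 m or angle between bottle's own z axis and vertical above 0.2 rad).
It fails at once if the rack is rammed or dropped into the lane (more than 40 N between them) (contact force between rack and lane above 40 N).
It also fails if it takes over 67 s, if anything falls off the work surface, if the arm or the gripper's body presses on something with over 40 N, if the wrist force passes 120 N, or if a joint passes its speed limit or range.

## Working session

There is one attempt and no reset: what is moved stays moved. The work goes in short steps, Python scripts to look and compute and a shell command to move; the robot and the scene stay as the last step left them, time stands still between calls to the robot, and variables do not carry over. Pictures are saved under pics/ and viewed, about 8 in all and at most 12, crops included, and the job is handed in when it is done.

```bash
mkdir -p pics
cat > h.py <<'E'
import numpy as np, cv2
from scipy.spatial.transform import Rotation as Ro
from cell import *
def ray(px,cam,z):
    c=calibration(cam);K,R,t=map(np.array,(c["K"],c["R"],c["t"]))
    d=R.T@np.linalg.inv(K)@np.array([px[0],px[1],1.]);o=-R.T@t
    return o+d*(z-o[2])/d[2]
def proj(X,cam):
    c=calibration(cam);K,R,t=map(np.array,(c["K"],c["R"],c["t"]))
    p=(K@(R@np.atleast_2d(X).T+t[:,None]));return (p[:2]/p[2]).T
def st():
    o=get_obs();R=Ro.from_rotvec(o["orientation"]).as_matrix()
    print("t",o["clock"],"tcp",np.round(o["eef_pos"],4),"w",o["width"],"F",np.round(o["wrist_force"],1),"J",np.round(o["joints"],2));print(np.round(R,3));return o,R
E
python3 - <<'E'
from h import *
st()
im={}
for c in("top","scene"):
    im[c]=camera(c);cv2.imwrite(f"pics/{c}0.png",im[c])
    k=calibration(c);print(c,"campos",np.round(-np.array(k["R"]).T@np.array(k["t"]),3))
    for q,z in(("rack",.017),("lane",0),("lane_home",.008),("lane_full",0),("tipbox",0),("bottle",0),("rack_full",.008)):
        for r in pinpoint(q,c)[:4]: print(c,q,round(r["score"],2),np.round(r["pixel"]),np.round(ray(r["pixel"],c,z),3))
E
```

```text
t 0.0 tcp [0.1642 0.5508 0.4037] w 0.08548165339809272 F [ 0.3  0.2 -0.5] J [ 1.07  0.16  1.6  -0.    1.39 -0.21]
[[ 0.958 -0.001  0.286]
 [-0.286 -0.002  0.958]
 [-0.    -1.    -0.002]]
top campos [ 0.381 -0.085  1.11 ]
top rack 0.72 [262. 280.] [0.458 0.067 0.017]
top lane 0.87 [519. 233.] [ 0.547 -0.495  0.   ]
top lane 0.7 [434. 239.] [ 0.54 -0.31  0.  ]
top lane 0.65 [465. 340.] [ 0.321 -0.364  0.   ]
top lane_home 0.85 [465. 321.] [ 0.36  -0.364  0.008]
top lane_home 0.63 [431. 222.] [ 0.575 -0.303  0.008]
top lane_home 0.62 [517. 219.] [ 0.578 -0.491  0.008]
top lane_home 0.57 [247. 149.] [0.755 0.099 0.008]
top lane_full 0.57 [166. 239.] [0.555 0.284 0.   ]
top lane_full 0.39 [431. 237.] [ 0.544 -0.303  0.   ]
top tipbox 0.81 [249. 149.] [0.757 0.097 0.   ]
top bottle 0.74 [334. 145.] [ 0.759 -0.095  0.   ]
top rack_full 0.6 [168. 228.] [0.578 0.277 0.008]
scene campos [ 1.176 -0.56   0.816]
scene rack 0.59 [347. 216.] [0.455 0.071 0.017]
scene lane 0.91 [183. 256.] [ 0.316 -0.362  0.   ]
scene lane 0.72 [243. 298.] [ 0.53  -0.305  0.   ]
scene lane 0.67 [172. 341.] [ 0.546 -0.489  0.   ]
scene lane_home 0.84 [178. 347.] [ 0.575 -0.487  0.008]
scene lane_home 0.8 [257. 306.] [ 0.578 -0.293  0.008]
scene lane_home 0.69 [187. 265.] [ 0.361 -0.369  0.008]
scene lane_full 0.55 [423. 208.] [0.54  0.295 0.   ]
scene tipbox 0.93 [427. 283.] [0.756 0.085 0.   ]
scene bottle 0.64 [366. 316.] [ 0.744 -0.103 -0.   ]
scene rack_full 0.76 [431. 217.] [0.589 0.276 0.008]
```

View pics/top0.png

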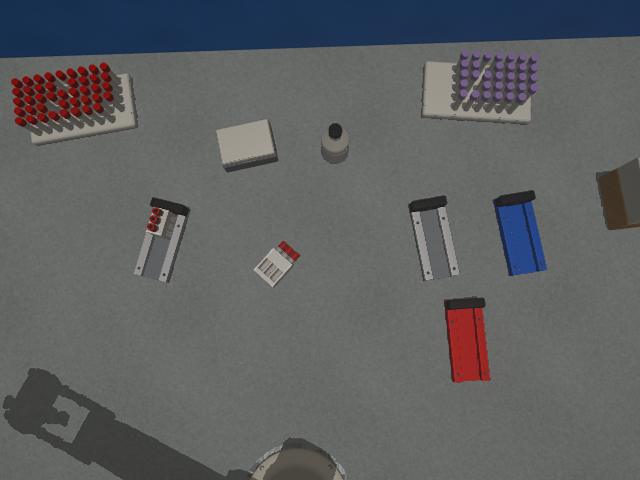

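View pics/scene0.png

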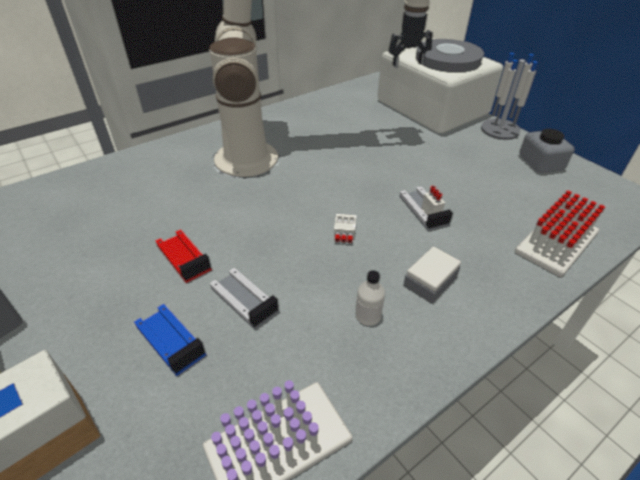

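The toppled rack is at about top (277,264), caps up and to the right. It could be confused with the standing rack at (157,222) in the occupied lane. Lane candidates in the top view are grey (434,239), blue (519,233) and red (465,340), so the grey one is the right one. Next I'll fit silhouettes in both cameras and check them in one crop.

```bash
cat >> h.py <<'E'
from scipy.optimize import minimize
def box(x0,x1,y0,y1,z0,z1): return np.array([[x,y,z] for x in(x0,x1) for y in(y0,y1) for z in(z0,z1)],float)/1e3
RACK=[box(-17,17,-28,28,0,64),box(-8,8,-26,26,64,90)]
LANE=[box(-85,85,-37,37,0,8),box(-85,65,20,37,0,22),box(-85,65,-37,-20,0,22),box(65,85,-37,37,0,48)]
def lying(p): # x,y,yaw of caps direction
    c,s=np.cos(p[2]),np.sin(p[2]); z=np.array([c,s,0]);x=np.array([0,0,1.]);return np.c_[x,np.cross(z,x),z],np.array([p[0],p[1],.017])
def flat(p,h=0.): return Ro.from_euler('z',p[2]).as_matrix(),np.array([p[0],p[1],h])
def sil(parts,R,t,cam,S=4):
    m=np.zeros((480*S,640*S),np.uint8)
    for b in parts:
        q=proj(b@R.T+t,cam); cv2.fillConvexPoly(m,cv2.convexHull(np.round((q+.5)*S).astype(np.int32)),1)
    return m
def fit(parts,pose,p0,masks):
    M={c:cv2.resize(m.astype(np.uint8),None,fx=4,fy=4,interpolation=cv2.INTER_NEAREST) for c,m in masks.items()}
    def f(p):
        s=0
        for c,m in M.items():
            r=sil(parts,*pose(p),c); s+=1-(r&m).sum()/max((r|m).sum(),1)
        return s/len(M)
    p0=np.array(p0,float)
    for k in(1,.3): 
        r=minimize(f,p0,method="Nelder-Mead",options=dict(initial_simplex=np.vstack([p0,p0+[.012*k,0,0],p0+[0,.012*k,0],p0+[0,0,.15*k]]),xatol=1e-4,fatol=1e-4)); p0=r.x
    return r.x,r.fun
def near(q,cam,X):
    px=proj(X,cam)[0];L=cut_out(q,cam)
    L=[r for r in L if np.hypot(*(np.array(r["pixel"])-px))<25];return L[0]["region"] if L else None
E
python3 - <<'E'
from h import *
im={c:camera(c) for c in("top","scene")}
out=im["top"].copy()
for q,parts,pose,p0 in(("rack",RACK,lying,[.458,.067,-.7]),("lane",LANE,flat,[.54,-.307,.12])):
    ms={c:near(q,c,[p0[0],p0[1],.01]) for c in im}; ms={c:m for c,m in ms.items() if m is not None}
    for sub in({k:ms[k]} for k in ms): print(q,list(sub),fit(parts,pose,p0,sub))
    p,f=fit(parts,pose,p0,ms);print(q,"both",p,f,{c:m.sum() for c,m in ms.items()})
    V=[]
    for c in im:
        big=cv2.resize(im[c],None,fx=4,fy=4,interpolation=cv2.INTER_CUBIC);R,t=pose(p)
        for b in parts: cv2.polylines(big,[cv2.convexHull(np.round((proj(b@R.T+t,c)+.5)*4).astype(np.int32))],1,(0,255,0),1)
        u=(proj([p[0],p[1],.02],c)[0]*4).astype(int);V.append(big[u[1]-150:u[1]+150,u[0]-200:u[0]+200])
    out=np.hstack(V) if q=="rack" else np.vstack([out,np.hstack(V)])
cv2.imwrite("pics/fit.png",out)
E
```

```text
rack ['top'] (array([ 0.46104843,  0.06430321, -0.75061498]), np.float64(0.05106405732007269))
rack ['scene'] (array([ 0.45715056,  0.06274793, -0.73667375]), np.float64(0.06256560990972071))
rack both [ 0.45977498  0.06345975 -0.75110697] 0.07649726156877307 {'top': np.int64(1128), 'scene': np.int64(563)}
lane ['top'] (array([ 0.53845872, -0.30532038,  0.14991079]), np.float64(0.029797917438366905))
lane ['scene'] (array([ 0.53580606, -0.30572008,  0.14718005]), np.float64(0.07075308499596356))
lane both [ 0.53786046 -0.30545058  0.15407811] 0.05532534768787667 {'top': np.int64(2980), 'scene': np.int64(2016)}
```

View pics/fit.png

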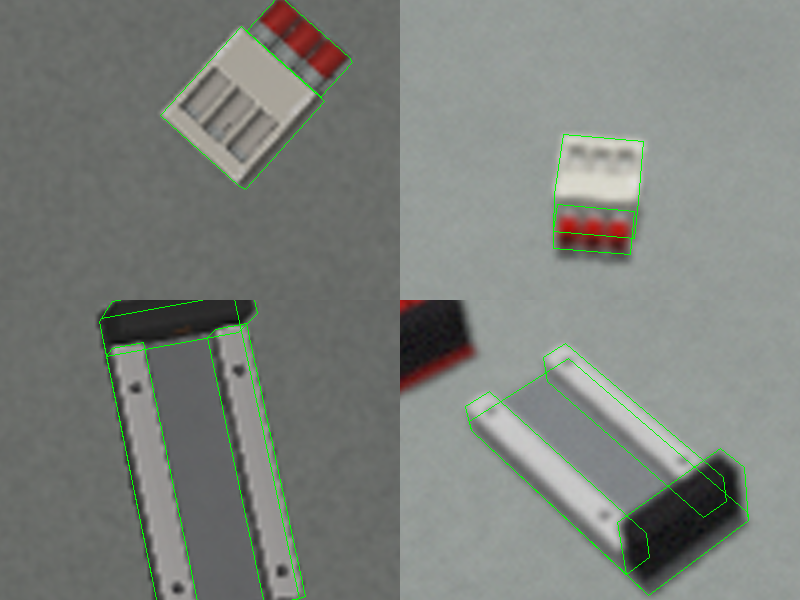

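Both fits agree with the picture. The rack is at (0.460, 0.0635) with caps heading -0.75 rad, and the lane is at (0.538, -0.305) with yaw 0.152. I'll grip the rack across its length with the tool tilted 35° from the cap side, so that a 90° turn about the jaw axis stands it up.

```bash
cat >> h.py <<'E'
def pose(grasp,a,j):
    a=np.array(a,float);a/=np.linalg.norm(a);j=np.array(j,float);j-=a*(j@a);j/=np.linalg.norm(j)
    return np.c_[np.cross(a,j),a,j],np.array(grasp)-.155*a
def plan(R,t,N=None):
    o=get_obs();R0=Ro.from_rotvec(o["orientation"]).as_matrix();t0=np.array(o["eef_pos"])
    from scipy.linalg import logm,expm
    T=np.eye(4);T[:3,:3]=R0.T@R;T[:3,3]=R0.T@(t-t0)
    ang=np.degrees(Ro.from_matrix(T[:3,:3]).magnitude());d=np.linalg.norm(T[:3,3])
    N=N or int(np.ceil(max(ang/6.5,d/.036,1)));D=expm(np.real(logm(T))/N)
    print("N",N,"row",np.round(D[:3,3]*1e3,1),np.round(Ro.from_matrix(D[:3,:3]).as_rotvec(degrees=True),2),"| whole",np.round(T[:3,3]*1e3,1),np.round(Ro.from_matrix(T[:3,:3]).as_rotvec(degrees=True),1),"target",np.round(t,3))
U=np.array([0,0,1.])
E
cat > g.py <<'E'
from h import *
st()
c=np.array([np.cos(-.75),np.sin(-.75),0]);j=-np.cross(c,U);th=np.radians(35)
a=-np.cos(th)*U-np.sin(th)*c
g=np.array([.460,.0635,.017])+.040*c+.010*U
print("pre");plan(*pose(g-.11*a,a,j));print("grasp");plan(*pose(g,a,j))
E
python3 g.py
```

```text
t 1.1 tcp [0.1643 0.551  0.4047] w 0.0854050486953928 F [-0.1  0.  -0.7] J [ 1.07  0.16  1.6   0.    1.39 -0.21]
[[ 0.958 -0.     0.286]
 [-0.286 -0.     0.958]
 [-0.    -1.    -0.   ]]
pre
N 22 row [ 32.5  -2.4 -15.4] [0.37 1.16 1.56] | whole [ 594.7  160.6 -467.9] [ 8.1 25.5 34.4] target [ 0.6   -0.067  0.244]
grasp
N 21 row [ 32.4   2.6 -15.6] [0.38 1.22 1.64] | whole [ 538.2  250.7 -439.9] [ 8.1 25.5 34.4] target [ 0.554 -0.024  0.154]
```

```bash
R='[1,32.5,-2.4,-15.4,0.37,1.16,1.56]'
python3 -m crank '[[1,32.5,-2.4,-15.4,0.37,1.16,1.56],[1,32.5,-2.4,-15.4,0.37,1.16,1.56],[1,32.5,-2.4,-15.4,0.37,1.16,1.56],[1,32.5,-2.4,-15.4,0.37,1.16,1.56],[1,32.5,-2.4,-15.4,0.37,1.16,1.56],[1,32.5,-2.4,-15.4,0.37,1.16,1.56],[1,32.5,-2.4,-15.4,0.37,1.16,1.56],[1,32.5,-2.4,-15.4,0.37,1.16,1.56]]' 40
python3 -m crank '[[1,32.5,-2.4,-15.4,0.37,1.16,1.56],[1,32.5,-2.4,-15.4,0.37,1.16,1.56],[1,32.5,-2.4,-15.4,0.37,1.16,1.56],[1,32.5,-2.4,-15.4,0.37,1.16,1.56],[1,32.5,-2.4,-15.4,0.37,1.16,1.56],[1,32.5,-2.4,-15.4,0.37,1.16,1.56],[1,32.5,-2.4,-15.4,0.37,1.16,1.56],[1,32.5,-2.4,-15.4,0.37,1.16,1.56]]'
python3 g.py
```

```text
clock: 1.77
eef_pos: [0.3648, 0.3428, 0.3971]
orientation: [-1.451, 0.512, -0.187]
wrist_force: [0.5, 0.2, -0.7]
width: 0.0853
clock: 2.43
eef_pos: [0.5212, 0.1109, 0.3291]
orientation: [-1.326, 0.788, -0.145]
wrist_force: [-0.1, 1.5, 0.4]
width: 0.0857
t 2.4333 tcp [0.5212 0.1109 0.3291] w 0.08569400663089574 F [-0.1  1.5  0.4] J [-0.08  0.23  1.7   0.25  1.59 -1.07]
[[ 0.738 -0.333  0.587]
 [-0.519  0.275  0.809]
 [-0.43  -0.902  0.03 ]]
pre
N 6 row [ 32.1  -2.2 -15.1] [0.34 1.16 1.56] | whole [ 187.7    1.4 -100.4] [2.1 7.  9.4] target [ 0.6   -0.067  0.244]
grasp
N 7 row [ 26.1  13.7 -12.6] [0.29 0.99 1.34] | whole [170.1 109.8 -95.4] [2.1 7.  9.4] target [ 0.554 -0.024  0.154]
```

```bash
python3 -m crank '[[1,32,-2.2,-15,0.34,1.16,1.56],[1,32,-2.2,-15,0.34,1.16,1.56],[1,32,-2.2,-15,0.34,1.16,1.56],[1,32,-2.2,-15,0.34,1.16,1.56],[1,32,-2.2,-15,0.34,1.16,1.56],[1,32,-2.2,-15,0.34,1.16,1.56],[1,0,0,0,0,0,0],[1,0,0,0,0,0,0]]'
python3 g.py
python3 - <<'E'
from h import *
V=[]
p=[.46,.0635,.02]
for c in("top","scene"):
    i=camera(c);u=proj(p,c)[0].astype(int);V.append(cv2.resize(i[u[1]-75:u[1]+75,u[0]-67:u[0]+66],None,fx=3,fy=3))
cv2.imwrite("pics/pre.png",np.hstack(V))
E
```

```text
clock: 3.1
eef_pos: [0.6, -0.0663, 0.2432]
orientation: [-1.222, 0.992, -0.109]
wrist_force: [0.1, 1.0, 0.7]
width: 0.0855
t 3.1 tcp [ 0.6    -0.0663  0.2432] w 0.08553670980146476 F [0.1 1.  0.7] J [-0.36  0.57  1.45  0.22  1.69 -1.22]
[[ 0.597 -0.421  0.682]
 [-0.559  0.391  0.731]
 [-0.575 -0.818 -0.002]]
pre
N 1 row [ 0.5 -1.3 -0.5] [ 0.05 -0.11 -0.08] | whole [ 0.5 -1.3 -0.5] [ 0.  -0.1 -0.1] target [ 0.6   -0.067  0.244]
grasp
N 4 row [ 0.1 27.2 -0.1] [ 0.01 -0.03 -0.02] | whole [  0.6 108.7  -0.4] [ 0.  -0.1 -0.1] target [ 0.554 -0.024  0.154]
```

View pics/pre.png

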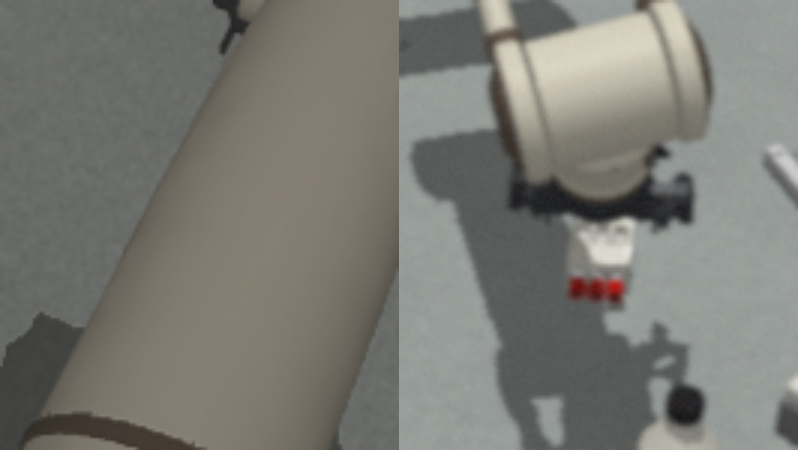

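The scene half shows the gripper's open jaws centred on the rack (about 600,235 in the crop), and the bottle is clear. In the top half the arm hides everything. Descending.

```bash
python3 -m crank '[[1,0,20,0,0,0,0],[1,0,20,0,0,0,0],[1,0,20,0,0,0,0],[1,0,20,0,0,0,0],[1,0,14,0,0,0,0],[1,0,14,0,0,0,0],[1,0,0,0,0,0,0]]'
python3 -m crank '[[0,0,0,0,0,0,0],[0,0,0,0,0,0,0],[0,0,0,0,0,0,0],[0,0,0,0,0,0,0],[0,0,0,0,0,0,0],[0,0,0,0,0,0,0],[0,0,0,0,0,0,0],[0,0,0,0,0,0,0]]' 40
python3 g.py
```

```text
clock: 3.78
eef_pos: [0.5526, -0.0202, 0.1551]
orientation: [-1.225, 0.989, -0.104]
wrist_force: [-1.6, -0.7, -0.2]
width: 0.0853
clock: 4.45
eef_pos: [0.5559, -0.0233, 0.158]
orientation: [-1.223, 0.986, -0.111]
wrist_force: [2.3, 0.7, 6.3]
width: 0.055
t 4.45 tcp [ 0.5559 -0.0233  0.158 ] w 0.05500969097818161 F [2.3 0.7 6.3] J [-0.32  0.6   1.62  0.24  1.49 -1.23]
[[ 0.602 -0.418  0.681]
 [-0.559  0.389  0.732]
 [-0.571 -0.821  0.001]]
pre
N 3 row [  0.7 -35.5  -0.6] [-0.    0.02  0.06] | whole [   2.3 -106.4   -1.8] [-0.   0.1  0.2] target [ 0.6   -0.067  0.244]
grasp
N 1 row [ 2.   3.6 -1.8] [-0.01  0.07  0.18] | whole [ 2.   3.6 -1.8] [-0.   0.1  0.2] target [ 0.554 -0.024  0.154]
```

```bash
python3 -m crank '[[0,-17,-24.6,0,0,0,0],[0,-17,-24.6,0,0,0,0],[0,-17,-24.6,0,0,0,0],[0,-17,-24.6,0,0,0,0],[0,0,0,0,0,0,0]]'
cat >> h.py <<'E'
def plan2(R,g,N=None):
    "grasp point goes straight, turn spread evenly; prints rows"
    o=get_obs();Rc=Ro.from_rotvec(o["orientation"]).as_matrix();G=np.array([0,.155,0]);p=np.array(o["eef_pos"]);g0=p+Rc@G
    w=Ro.from_matrix(Rc.T@R).as_rotvec();N=N or int(np.ceil(max(np.degrees(np.linalg.norm(w))/6.9,np.linalg.norm(g-g0)/.03)))
    dR=Ro.from_rotvec(w/N).as_matrix();print("N",N,"g0",g0.round(4))
    for k in range(N):
        R2=Rc@dR;p2=g0+(g-g0)*(k+1)/N-R2@G;d=Rc.T@(p2-p)*1e3;print([0]+[float(v) for v in d.round(1)]+[float(v) for v in np.degrees(w/N).round(2)],p2.round(2));Rc,p=R2,p2
E
cat > s.py <<'E'
from h import *
import sys
o,R=st();y,x0,y0,h=map(float,sys.argv[1:5])
c=np.array([np.cos(y),np.sin(y),0]);j=-np.cross(c,U);th=np.radians(35);a=np.cos(th)*c-np.sin(th)*U
g=np.array([x0,y0,0])+.0408*U-.0137*c+h*U
plan2(pose(g,a,j)[0],g)
E
python3 s.py -.2 .58 -.10 .06
```

```text
clock: 4.87
eef_pos: [0.5573, -0.0238, 0.2824]
orientation: [-1.224, 0.979, -0.116]
wrist_force: [0.6, -0.5, -0.8]
width: 0.0549
t 4.8667 tcp [ 0.5573 -0.0238  0.2824] w 0.05492517483510843 F [ 0.6 -0.5 -0.8] J [-0.32  0.41  1.59  0.24  1.69 -1.18]
[[ 0.606 -0.412  0.681]
 [-0.56   0.387  0.733]
 [-0.565 -0.825  0.004]]
N 14 g0 [0.4935 0.0362 0.1545]
[0, -6.1, -1.8, -5.0, 0.43, -2.45, -6.21] [ 0.55 -0.02  0.29]
[0, -6.0, -0.6, -5.4, 0.43, -2.45, -6.21] [ 0.54 -0.03  0.29]
[0, -6.1, 0.5, -5.8, 0.43, -2.45, -6.21] [ 0.54 -0.03  0.29]
[0, -6.3, 1.6, -6.3, 0.43, -2.45, -6.21] [ 0.53 -0.03  0.29]
[0, -6.6, 2.7, -6.7, 0.43, -2.45, -6.21] [ 0.52 -0.03  0.29]
[0, -7.1, 3.7, -7.2, 0.43, -2.45, -6.21] [ 0.51 -0.03  0.29]
[0, -7.7, 4.7, -7.6, 0.43, -2.45, -6.21] [ 0.5  -0.03  0.28]
[0, -8.4, 5.6, -8.0, 0.43, -2.45, -6.21] [ 0.49 -0.04  0.27]
[0, -9.3, 6.4, -8.4, 0.43, -2.45, -6.21] [ 0.48 -0.04  0.26]
[0, -10.2, 7.1, -8.7, 0.43, -2.45, -6.21] [ 0.47 -0.04  0.25]
[0, -11.2, 7.7, -9.0, 0.43, -2.45, -6.21] [ 0.46 -0.05  0.24]
[0, -12.3, 8.2, -9.3, 0.43, -2.45, -6.21] [ 0.45 -0.06  0.22]
[0, -13.5, 8.5, -9.5, 0.43, -2.45, -6.21] [ 0.45 -0.06  0.21]
[0, -14.6, 8.8, -9.7, 0.43, -2.45, -6.21] [ 0.44 -0.07  0.19]
```

```bash
python3 -m crank '[[0,-6.1,-1.8,-5,0.43,-2.45,-6.21],[0,-6,-0.6,-5.4,0.43,-2.45,-6.21],[0,-6.1,0.5,-5.8,0.43,-2.45,-6.21],[0,-6.3,1.6,-6.3,0.43,-2.45,-6.21],[0,-6.6,2.7,-6.7,0.43,-2.45,-6.21],[0,-7.1,3.7,-7.2,0.43,-2.45,-6.21],[0,-7.7,4.7,-7.6,0.43,-2.45,-6.21],[0,0,0,0,0,0,0]]'
python3 s.py -.2 .58 -.10 .06
```

```text
clock: 5.53
eef_pos: [0.4921, -0.032, 0.2707]
orientation: [-1.462, 0.226, -0.522]
wrist_force: [-1.2, 0.8, -1.0]
width: 0.0551
t 5.5333 tcp [ 0.4921 -0.032   0.2707] w 0.05509526076127153 F [-1.2  0.8 -1. ] J [-0.33  0.04  2.02  0.11  0.91 -1.48]
[[ 0.869  0.199  0.454]
 [-0.467  0.022  0.884]
 [ 0.165 -0.98   0.112]]
N 7 g0 [ 0.5229 -0.0285  0.1188]
[0, -7.4, 4.5, -7.7, 0.44, -2.44, -6.31] [ 0.48 -0.04  0.26]
[0, -8.2, 5.5, -8.1, 0.44, -2.44, -6.31] [ 0.47 -0.04  0.26]
[0, -9.0, 6.3, -8.5, 0.44, -2.44, -6.31] [ 0.47 -0.04  0.25]
[0, -9.9, 7.1, -8.9, 0.44, -2.44, -6.31] [ 0.46 -0.05  0.23]
[0, -11.0, 7.8, -9.2, 0.44, -2.44, -6.31] [ 0.45 -0.06  0.22]
[0, -12.1, 8.3, -9.5, 0.44, -2.44, -6.31] [ 0.45 -0.06  0.21]
[0, -13.3, 8.8, -9.7, 0.44, -2.44, -6.31] [ 0.44 -0.07  0.19]
```

```bash
python3 s.py -.2 .61 -.125 .06 | tail -8
```

```text
N 7 g0 [ 0.5229 -0.0285  0.1188]
[0, -2.0, 5.3, -8.9, 0.44, -2.44, -6.31] [ 0.49 -0.04  0.26]
[0, -2.9, 6.8, -9.5, 0.44, -2.44, -6.31] [ 0.48 -0.05  0.26]
[0, -4.0, 8.2, -10.2, 0.44, -2.44, -6.31] [ 0.48 -0.05  0.25]
[0, -5.3, 9.5, -10.8, 0.44, -2.44, -6.31] [ 0.48 -0.06  0.23]
[0, -6.7, 10.7, -11.3, 0.44, -2.44, -6.31] [ 0.47 -0.07  0.22]
[0, -8.2, 11.7, -11.8, 0.44, -2.44, -6.31] [ 0.47 -0.08  0.21]
[0, -9.9, 12.5, -12.2, 0.44, -2.44, -6.31] [ 0.47 -0.1   0.19]
```

```bash
python3 -m crank '[[0,-2,5.3,-8.9,0.44,-2.44,-6.31],[0,-2.9,6.8,-9.5,0.44,-2.44,-6.31],[0,-4,8.2,-10.2,0.44,-2.44,-6.31],[0,-5.3,9.5,-10.8,0.44,-2.44,-6.31],[0,-6.7,10.7,-11.3,0.44,-2.44,-6.31],[0,-8.2,11.7,-11.8,0.44,-2.44,-6.31],[0,-9.9,12.5,-12.2,0.44,-2.44,-6.31],[0,0,0,0,0,0,0]]'
python3 s.py -.2 .61 -.125 .06
python3 - <<'E'
from h import *
i=camera("scene");u=proj([.6,-.12,.12],"scene")[0].astype(int);cv2.imwrite("pics/held.png",cv2.resize(i[u[1]-70:u[1]+70,u[0]-90:u[0]+90],None,fx=4,fy=4))
E
```

```text
clock: 6.2
eef_pos: [0.4801, -0.0686, 0.2228]
orientation: [-1.482, -0.366, -0.78]
wrist_force: [-0.6, 0.1, -2.4]
width: 0.0552
t 6.2 tcp [ 0.4801 -0.0686  0.2228] w 0.05520409339155544 F [-0.6  0.1 -2.4] J [-0.45  0.01  2.24  0.85  0.28 -2.5 ]
[[ 0.711  0.662  0.238]
 [-0.239 -0.091  0.967]
 [ 0.661 -0.744  0.094]]
N 3 g0 [ 0.5826 -0.0827  0.1074]
[0, -7.0, 6.4, -10.4, -0.6, -1.87, -4.42] [ 0.48 -0.08  0.21]
[0, -7.8, 6.9, -10.5, -0.6, -1.87, -4.42] [ 0.47 -0.09  0.2 ]
[0, -8.7, 7.3, -10.6, -0.6, -1.87, -4.42] [ 0.47 -0.1   0.19]
```

View pics/held.png

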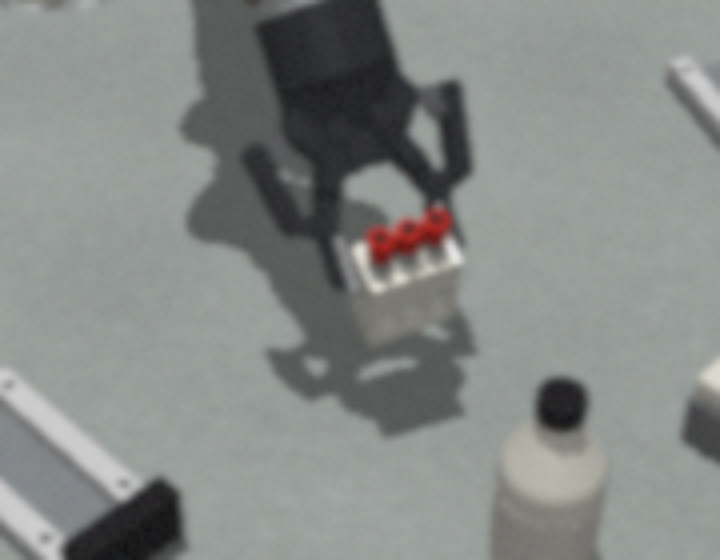

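The rack is held securely and nearly upright, about 13° short, clear of the bottle and lane. But j5 is down to 0.28 and j6 is near its limit. I'll fit the arm kinematics from the logged poses to choose a good place to stand it.

```bash
cat > kin.py <<'E'
from h import *
from scipy.optimize import least_squares
J=[[1.071,.158,1.597,0,1.386,-.21],[-.08,.23,1.7,.25,1.59,-1.07],[-.36,.57,1.45,.22,1.69,-1.22],[-.32,.6,1.62,.24,1.49,-1.23],[-.32,.41,1.59,.24,1.69,-1.18],[-.33,.04,2.02,.11,.91,-1.48],[-.45,.01,2.24,.85,.28,-2.5]]
P=[[.1643,.551,.4047],[.5212,.1109,.3291],[.6,-.0663,.2432],[.5559,-.0233,.158],[.5573,-.0238,.2824],[.4921,-.032,.2707],[.4801,-.0686,.2228]]
A=[[0,0,-1],[-.333,.275,-.902],[-.421,.391,-.818],[-.418,.389,-.821],[-.412,.387,-.825],[.199,.022,-.98],[.662,-.091,-.744]]
def fk(q,p):
    s,h,l1,e,l2,L=p
    r=s+l1*np.sin(q[1])+e*np.cos(q[1]+q[2])+l2*np.sin(q[1]+q[2]);z=h+l1*np.cos(q[1])-e*np.sin(q[1]+q[2])+l2*np.cos(q[1]+q[2])
    R=Ro.from_euler('ZYZYZ',[q[0],q[1]+q[2],q[3],q[4],q[5]]) if 0 else Ro.from_euler('z',q[0])*Ro.from_euler('y',q[1]+q[2])*Ro.from_euler('z',q[3])*Ro.from_euler('y',q[4])*Ro.from_euler('z',q[5])
    R=R.as_matrix();return np.array([r*np.cos(q[0]),r*np.sin(q[0]),z])+R[:,2]*L,R
res=lambda p:np.concatenate([fk(q,p)[0]-x for q,x in zip(J,P)])
f=least_squares(res,[0,.35,.35,0,.4,.1]);PAR=f.x
# tool axes in flange frame
o=get_obs();Rt=fk(o["joints"],PAR)[1].T@Ro.from_rotvec(o["orientation"]).as_matrix()
lo=np.array([-2.91,-.94,.18,-1.29,.17,-3]);hi=np.array([2.91,2.29,2.7,4.43,2.64,3])
def ik(R,t,q0):
    g=lambda q:np.r_[(fk(q,PAR)[0]-t)*5,(fk(q,PAR)[1]@Rt-R).ravel()]
    s=least_squares(g,np.clip(q0,lo+.02,hi-.02),bounds=(lo,hi));return s.x,np.abs(s.fun).max()
if __name__=="__main__":
    print(PAR.round(3),"rms",np.sqrt(np.mean(f.fun**2)),[np.round(fk(q,PAR)[1][:,2]-a,2) for q,a in zip(J,A)]);print(Rt.round(2))
    q0=o["joints"]
    for x0,y0 in((.61,-.125),(.65,-.15),(.55,-.1),(.5,-.1),(.6,0),(.66,-.02)):
        for y in np.arange(-1.4,1.2,.2):
            for dt in(0,6,12):
                c=np.array([np.cos(y),np.sin(y),0]);j=-np.cross(c,U);th=np.radians(35+dt);a=np.cos(th)*c-np.sin(th)*U
                g=np.array([x0,y0,0])+.0418*U-.0137*c;q,e=ik(*pose(g,a,j),q0)
                if e<.01: print(x0,y0,round(y,1),dt,q.round(2),"margin",np.min(np.r_[q-lo,hi-q]).round(2))
E
python3 kin.py
```

```text
[-0.163  0.333  0.894  0.234  0.693  0.44 ] rms 0.051308217660745954 [array([0., 0., 0.]), array([-0.,  0.,  0.]), array([ 0., -0., -0.]), array([-0., -0.,  0.]), array([ 0., -0., -0.]), array([-0.01,  0.  , -0.  ]), array([-0.,  0., -0.])]
[[-0. -0. -1.]
 [-1. -0.  0.]
 [-0.  1. -0.]]
0.61 -0.125 -1.4 0 [ 0.61  0.62  1.8  -0.86  1.37  0.92] margin 0.43
0.61 -0.125 -1.4 6 [ 0.56  0.56  1.81 -0.81  1.3   0.83] margin 0.48
0.61 -0.125 -1.4 12 [ 0.49  0.5   1.82 -0.76  1.22  0.74] margin 0.53
0.61 -0.125 -1.2 0 [ 0.67  0.58  1.93 -0.97  1.25  0.93] margin 0.32
0.61 -0.125 -1.2 6 [ 0.61  0.51  1.94 -0.92  1.17  0.82] margin 0.37
0.61 -0.125 -1.2 12 [ 0.53  0.44  1.94 -0.86  1.1   0.7 ] margin 0.43
0.61 -0.125 -1.0 0 [ 0.72  0.54  2.06 -1.12  1.12  0.98] margin 0.17
0.61 -0.125 -1.0 6 [ 0.63  0.46  2.06 -1.06  1.04  0.84] margin 0.23
0.61 -0.125 -1.0 12 [ 0.54  0.39  2.05 -0.99  0.96  0.67] margin 0.3
0.61 -0.125 -0.8 6 [ 0.62  0.42  2.19 -1.26  0.9   0.87] margin 0.03
0.61 -0.125 -0.8 12 [ 0.51  0.35  2.16 -1.16  0.8   0.65] margin 0.13
0.65 -0.15 -1.4 0 [ 0.55  0.63  1.77 -0.9   1.35  0
[... 3631 characters left out ...]
 0.74] margin 0.59
0.66 -0.02 -1.2 0 [ 0.75  0.63  1.78 -0.89  1.35  0.88] margin 0.4
0.66 -0.02 -1.2 6 [ 0.7   0.57  1.79 -0.84  1.27  0.79] margin 0.45
0.66 -0.02 -1.2 12 [ 0.63  0.51  1.8  -0.78  1.2   0.69] margin 0.51
0.66 -0.02 -1.0 0 [ 0.8   0.59  1.91 -1.02  1.22  0.9 ] margin 0.27
0.66 -0.02 -1.0 6 [ 0.73  0.52  1.92 -0.96  1.14  0.78] margin 0.33
0.66 -0.02 -1.0 12 [ 0.66  0.45  1.91 -0.89  1.07  0.65] margin 0.4
0.66 -0.02 -0.8 0 [ 0.83  0.55  2.05 -1.18  1.09  0.95] margin 0.11
0.66 -0.02 -0.8 6 [ 0.75  0.47  2.04 -1.11  1.    0.8 ] margin 0.18
0.66 -0.02 -0.8 12 [ 0.65  0.4   2.03 -1.02  0.92  0.62] margin 0.27
0.66 -0.02 -0.6 12 [ 0.6   0.36  2.14 -1.2   0.75  0.6 ] margin 0.09
```

```bash
python3 - <<'E'
s=open('kin.py').read()
s=s.replace("s,h,l1,e,l2,L=p","s,h,l1,e,l2,L,d,m=p").replace("np.array([r*np.cos(q[0]),r*np.sin(q[0]),z])+R[:,2]*L,R","np.array([r*np.cos(q[0])-d*np.sin(q[0]),r*np.sin(q[0])+d*np.cos(q[0]),z])+R[:,2]*L+m*N,R")
s=s.replace("    R=R.as_matrix()","    N=(Ro.from_euler('z',q[0])*Ro.from_euler('y',q[1]+q[2])*Ro.from_euler('z',q[3])).as_matrix()[:,1];R=R.as_matrix()")
s=s.replace("[0,.35,.35,0,.4,.1]","[0,.35,.35,0,.4,.1,.1,0]")
s=s.replace("for x0,y0 in(","for x0,y0 in((.60,-.1),(.5,-.1),(.55,.1),(.66,-.02)):\n        for x0,y0 in((x0,y0),) if 1 else(").replace("        for y in","         for y in").replace("            for dt in(0,6,12)","            for dt in(0,)").replace("if e<.01:","if e<.01 and np.min(np.r_[q-lo,hi-q])>.12:")
open('kin.py','w').write(s)
E
python3 kin.py
```

```text
[ 0.005  0.296  0.39   0.048  0.514  0.135  0.123 -0.004] rms 0.0012936948476470708 [array([0., 0., 0.]), array([-0.,  0.,  0.]), array([ 0., -0., -0.]), array([-0., -0.,  0.]), array([ 0., -0., -0.]), array([-0.01,  0.  , -0.  ]), array([-0.,  0., -0.])]
[[-0. -0. -1.]
 [-1. -0.  0.]
 [-0.  1. -0.]]
0.55 0.1 -1.4 0 [ 0.4   0.71  1.61 -0.97  1.31  0.75] margin 0.32
0.55 0.1 -1.2 0 [ 0.41  0.63  1.76 -1.1   1.17  0.73] margin 0.19
0.66 -0.02 -1.4 0 [ 0.17  0.79  1.48 -1.08  1.19  0.6 ] margin 0.21
```

```bash
cat > k2.py <<'E'
from kin import *
out=[]
for x0 in(.42,.5,.55):
  for y0 in(-.05,.05,.12):
    for y in(-2,-1.8,-1.6,-1.4,-1.2):
        c=np.array([np.cos(y),np.sin(y),0]);j=-np.cross(c,U);th=np.radians(35);a=np.cos(th)*c-np.sin(th)*U
        g=np.array([x0,y0,0])+.0418*U-.0137*c;q,e=ik(*pose(g,a,j),[.4,.7,1.6,-1,1.3,.75])
        if e<.01: out.append((np.min(np.r_[q-lo,hi-q]).round(2),x0,y0,y,q.round(2)))
for r in sorted(out,key=lambda r:-r[0])[:8]: print(*r)
E
python3 k2.py
```

```text
0.7 0.42 0.12 -2 [ 0.4   0.73  1.57 -0.59  1.64  1.04]
0.66 0.5 0.12 -2 [ 0.35  0.86  1.34 -0.63  1.7   0.96]
0.64 0.55 0.12 -2 [ 0.33  0.95  1.18 -0.65  1.74  0.9 ]
0.62 0.42 0.05 -2 [ 0.29  0.67  1.68 -0.67  1.55  1.  ]
0.6 0.42 0.12 -1.8 [ 0.45  0.68  1.66 -0.69  1.54  0.98]
0.6 0.5 0.05 -2 [ 0.25  0.8   1.45 -0.69  1.61  0.92]
0.58 0.55 0.05 -2 [ 0.23  0.89  1.3  -0.71  1.65  0.87]
0.57 0.5 0.12 -1.8 [ 0.4   0.8   1.45 -0.72  1.58  0.89]
```

```bash
cat > path.py <<'E'
from kin import *
G=np.array([0,.155,0])
def rows(wps,jaw=0):
    "wps: list of (R,g); prints runs of rows from the present pose, with joint margins"
    o=get_obs();Rc=Ro.from_rotvec(o["orientation"]).as_matrix();p=np.array(o["eef_pos"]);q=np.array(o["joints"])
    for R,g in wps:
        g0=p+Rc@G;w=Ro.from_matrix(Rc.T@R).as_rotvec();N=int(np.ceil(max(np.degrees(np.linalg.norm(w))/6.9,np.linalg.norm(g-g0)/.03,1)))
        dR=Ro.from_rotvec(w/N).as_matrix();L=[];mg=9;sp=0
        for k in range(N):
            R2=Rc@dR;p2=g0+(g-g0)*(k+1)/N-R2@G;d=Rc.T@(p2-p)*1e3;Rc,p=R2,p2
            q2,e=ik(Rc,p,q);mg=min(mg,np.min(np.r_[q2-lo,hi-q2]));sp=max(sp,np.abs(q2-q).max()*12);q=q2
            L.append([jaw]+[float(v) for v in d.round(1)]+[float(v) for v in np.degrees(w/N).round(1)])
        for i in range(0,N,8): print(str(L[i:i+8]).replace(" ",""))
        print("  N",N,"margin",round(mg,2),"maxspeed",round(sp,1),"err",round(e,3),"q",q.round(2),"tcp",p.round(3))
def stand(x0,y0,h,yaw,el):
    c=np.array([np.cos(yaw),np.sin(yaw),0]);j=-np.cross(c,U);th=np.radians(el);a=np.cos(th)*c-np.sin(th)*U
    g=np.array([x0,y0,0])+(.0408+h)*U-.0137*c;return pose(g,a,j)[0],g
E
python3 - <<'E'
from path import *
rows([stand(.50,-.05,.10,-.3,85),stand(.47,-.03,.08,-1.4,85),stand(.45,-.02,.05,-1.7,35)])
E
```

```text
[[0,7.2,-14.3,5.5,-1.1,0.2,6.1],[0,5.6,-13.3,5.2,-1.1,0.2,6.1],[0,4.2,-12.1,4.9,-1.1,0.2,6.1],[0,2.9,-10.8,4.6,-1.1,0.2,6.1],[0,1.7,-9.3,4.4,-1.1,0.2,6.1],[0,0.7,-7.8,4.2,-1.1,0.2,6.1]]
  N 6 margin 0.22 maxspeed 4.7 err 0.0 q [-0.34 -0.01  2.01  0.    1.06 -1.62] tcp [ 0.474 -0.042  0.295]
[[0,-2.8,1.8,3.7,-0.5,6.3,-0.0],[0,-3.0,1.7,3.4,-0.5,6.3,-0.0],[0,-3.2,1.7,3.1,-0.5,6.3,-0.0],[0,-3.4,1.7,2.7,-0.5,6.3,-0.0],[0,-3.5,1.7,2.4,-0.5,6.3,-0.0],[0,-3.6,1.7,2.0,-0.5,6.3,-0.0],[0,-3.6,1.7,1.6,-0.5,6.3,-0.0],[0,-3.6,1.7,1.2,-0.5,6.3,-0.0]]
[[0,-3.5,1.7,0.8,-0.5,6.3,-0.0],[0,-3.4,1.7,0.5,-0.5,6.3,-0.0]]
  N 10 margin 0.67 maxspeed 1.5 err 0.0 q [-0.24  0.02  2.02 -0.09  1.07 -0.37] tcp [ 0.465 -0.003  0.275]
[[0,-18.6,4.5,1.5,-1.1,1.9,-6.2],[0,-18.9,4.3,1.5,-1.1,1.9,-6.2],[0,-19.2,4.1,1.5,-1.1,1.9,-6.2],[0,-19.5,3.9,1.5,-1.1,1.9,-6.2],[0,-19.7,3.6,1.4,-1.1,1.9,-6.2],[0,-19.9,3.3,1.4,-1.1,1.9,-6.2],[0,-20.1,3.0,1.3,-1.1,1.9,-6.2],[0,-20.2,2.6,1.2,-1.1,1.9,-6.2]]
  N 8 margin 0.39 maxspeed 2.1 err 0.0 q [ 0.22  0.46  1.87 -0.9   1.37  0.8 ] tcp [0.468 0.119 0.18 ]
```

```bash
python3 -m crank '[[0,3.6,-7.1,2.7,-0.5,0.1,3],[0,3.6,-7.1,2.7,-0.5,0.1,3],[0,2.8,-6.6,2.6,-0.5,0.1,3],[0,2.8,-6.6,2.6,-0.5,0.1,3],[0,4.2,-12.1,4.9,-1.1,0.2,6.1],[0,2.9,-10.8,4.6,-1.1,0.2,6.1],[0,1.7,-9.3,4.4,-1.1,0.2,6.1],[0,0.7,-7.8,4.2,-1.1,0.2,6.1]]'
python3 -m crank '[[0,-2.8,1.8,3.7,-0.5,6.3,0],[0,-3,1.7,3.4,-0.5,6.3,0],[0,-3.2,1.7,3.1,-0.5,6.3,0],[0,-3.4,1.7,2.7,-0.5,6.3,0],[0,-3.5,1.7,2.4,-0.5,6.3,0],[0,-3.6,1.7,2,-0.5,6.3,0],[0,-3.6,1.7,1.6,-0.5,6.3,0],[0,-3.6,1.7,1.2,-0.5,6.3,0]]'
python3 - <<'E'
from path import *
st()
rows([stand(.47,-.03,.08,-1.4,85),stand(.45,-.02,.05,-1.7,35)])
E
```

```text
clock: 6.92
eef_pos: [0.4746, -0.0425, 0.2961]
orientation: [-1.577, 0.165, -0.317]
wrist_force: [1.0, 0.4, -2.3]
width: 0.055
clock: 7.58
eef_pos: [0.4673, -0.0103, 0.2786]
orientation: [-1.406, 0.859, -1.006]
wrist_force: [-0.7, -0.2, -1.7]
width: 0.0551
t 7.5833 tcp [ 0.4673 -0.0103  0.2786] w 0.055130933856720105 F [-0.7 -0.2 -1.7] J [-0.26  0.    2.03 -0.08  1.04 -0.6 ]
[[ 0.365  0.05   0.93 ]
 [-0.926 -0.085  0.368]
 [ 0.097 -0.995  0.015]]
[[0,-3.9,1.3,0.4,-1.0,5.8,0.2],[0,-3.7,1.4,-0.0,-1.0,5.8,0.2]]
  N 2 margin 0.67 maxspeed 1.4 err 0.0 q [-0.24  0.02  2.02 -0.09  1.07 -0.37] tcp [ 0.465 -0.003  0.275]
[[0,-18.6,4.5,1.5,-1.1,1.9,-6.2],[0,-18.9,4.3,1.5,-1.1,1.9,-6.2],[0,-19.2,4.1,1.5,-1.1,1.9,-6.2],[0,-19.5,3.9,1.5,-1.1,1.9,-6.2],[0,-19.7,3.6,1.4,-1.1,1.9,-6.2],[0,-19.9,3.3,1.4,-1.1,1.9,-6.2],[0,-20.1,3.0,1.3,-1.1,1.9,-6.2],[0,-20.2,2.6,1.2,-1.1,1.9,-6.2]]
  N 8 margin 0.39 maxspeed 2.1 err 0.0 q [ 0.22  0.46  1.87 -0.9   1.37  0.8 ] tcp [0.468 0.119 0.18 ]
```

```bash
python3 -m crank '[[0,-3.9,1.3,0.4,-1,5.8,0.2],[0,-3.7,1.4,0,-1,5.8,0.2],[0,-18.6,4.5,1.5,-1.1,1.9,-6.2],[0,-18.9,4.3,1.5,-1.1,1.9,-6.2],[0,-19.2,4.1,1.5,-1.1,1.9,-6.2],[0,-19.5,3.9,1.5,-1.1,1.9,-6.2],[0,-19.7,3.6,1.4,-1.1,1.9,-6.2],[0,-19.9,3.3,1.4,-1.1,1.9,-6.2]]'
python3 -m crank '[[0,-20.1,3,1.3,-1.1,1.9,-6.2],[0,-20.2,2.6,1.2,-1.1,1.9,-6.2],[0,0,0,0,0,0,0],[0,0,0,0,0,0,0]]'
python3 - <<'E'
from path import *
st()
rows([stand(.45,-.02,.05,-1.7,35)]);rows([stand(.45,-.02,.005,-1.7,35)]);rows([stand(.45,-.02,.0,-1.7,35)])
V=[]
for c in("top","scene"):
    i=camera(c);u=proj([.45,-.02,.08],c)[0].astype(int);V.append(cv2.resize(i[u[1]-60:u[1]+60,u[0]-50:u[0]+50],None,fx=4,fy=4,interpolation=cv2.INTER_CUBIC))
cv2.imwrite("pics/up.png",np.hstack(V))
E
```

```text
clock: 8.25
eef_pos: [0.4641, 0.097, 0.2134]
orientation: [-1.745, 0.807, -1.756]
wrist_force: [0.3, -0.7, -1.9]
width: 0.0549
clock: 8.58
eef_pos: [0.4664, 0.1206, 0.1787]
orientation: [-1.872, 0.711, -1.943]
wrist_force: [0.3, -0.2, -1.1]
width: 0.0553
t 8.5833 tcp [0.4664 0.1206 0.1787] w 0.05526885876366865 F [ 0.3 -0.2 -1.1] J [ 0.22  0.46  1.87 -0.91  1.37  0.79]
[[-0.066 -0.092  0.994]
 [-0.571 -0.813 -0.113]
 [ 0.818 -0.575  0.001]]
[[0,1.4,0.1,1.8,-0.8,0.5,-0.1]]
  N 1 margin 0.39 maxspeed 0.2 err 0.0 q [ 0.22  0.46  1.87 -0.9   1.37  0.8 ] tcp [0.468 0.119 0.18 ]
[[0,-17.7,13.0,0.9,-0.4,0.2,-0.1],[0,-17.7,13.0,0.9,-0.4,0.2,-0.1]]
  N 2 margin 0.37 maxspeed 0.6 err 0.0 q [ 0.22  0.56  1.85 -0.92  1.32  0.87] tcp [0.468 0.119 0.135]
[[0,-19.8,14.4,0.9,-0.4,0.2,-0.1],[0,-19.8,14.4,0.9,-0.4,0.2,-0.1]]
  N 2 margin 0.37 maxspeed 0.7 err 0.0 q [ 0.22  0.57  1.85 -0.92  1.32  0.88] tcp [0.468 0.119 0.13 ]
```

View pics/up.png

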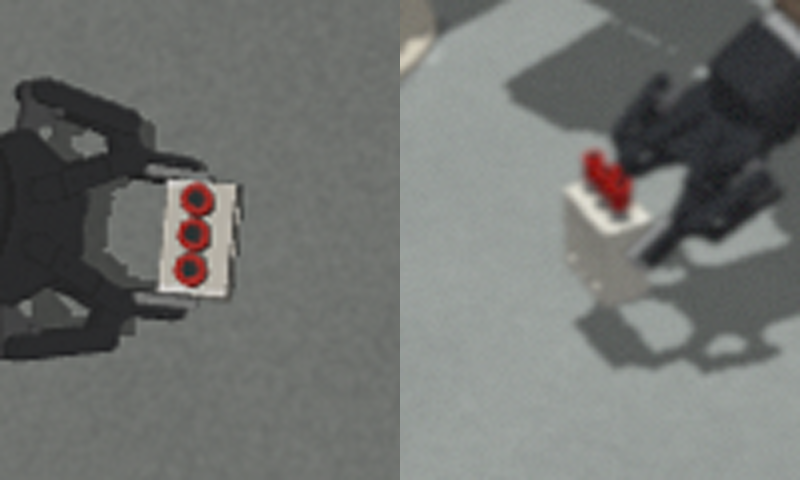

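The rack hangs upright, gripped at both ends, over open bench. I'll lower it until it touches.

```bash
python3 -m crank '[[0,-12.3,8.6,0,-0.4,0.2,0],[0,-12.3,8.6,0,-0.4,0.2,0],[0,-9,6.3,0,0,0,0],[0,-1.6,1.1,0,0,0,0],[0,0,0,0,0,0,0]]' 20
python3 -m crank '[[0,-1.6,1.1,0,0,0,0],[0,-1.6,1.1,0,0,0,0],[0,0,0,0,0,0,0],[0,0,0,0,0,0,0]]'
python3 -m crank '[[0,-1.6,1.1,0,0,0,0],[0,-1.6,1.1,0,0,0,0],[0,0,0,0,0,0,0],[0,0,0,0,0,0,0]]'
```

```text
clock: 9.1
eef_pos: [0.4663, 0.1197, 0.1372]
orientation: [-1.873, 0.732, -1.95]
wrist_force: [0.4, 0.2, -0.6]
width: 0.0553
clock: 9.43
eef_pos: [0.4662, 0.1203, 0.133]
orientation: [-1.874, 0.732, -1.95]
wrist_force: [-0.2, 0.1, -0.8]
width: 0.055
clock: 9.77
eef_pos: [0.4664, 0.1207, 0.1298]
orientation: [-1.875, 0.73, -1.952]
wrist_force: [-1.6, 4.8, 6.5]
width: 0.0548
```

```bash
python3 -m crank '[[0.1,0,0,0,0,0,0],[0.3,0,0,0,0,0,0],[0.6,0,0,0,0,0,0],[1,0,0,0,0,0,0],[1,0,0,0,0,0,0],[1,0,0,0,0,0,0],[1,0,0,0,0,0,0]]'
python3 -m crank '[[1,0,-10,0,0,0,0],[1,0,-20,0,0,0,0],[1,0,-25,0,0,0,0],[1,0,-30,0,0,0,0],[1,0,-30,0,0,0,0],[1,0,0,0,0,0,0]]'
python3 - <<'E'
from h import *
st()
ms={};p0=[.45,-.02,-1.7]
def up(p):
    R,t=flat([p[0],p[1],p[2]]);return R,t
V=[]
for c in("top","scene"):
    i=camera(c);m=near("rack",c,[.45,-.02,.05])
    if m is not None: ms[c]=m;print(c,m.sum(),fit(RACK,flat,[.45,-.02,np.pi/2-.1+0],{c:m}))
    u=proj([.45,-.02,.05],c)[0].astype(int);V.append(cv2.resize(i[u[1]-60:u[1]+60,u[0]-50:u[0]+50],None,fx=4,fy=4,interpolation=cv2.INTER_CUBIC))
print(fit(RACK,flat,[.45,-.02,np.pi/2-.1],ms))
cv2.imwrite("pics/stood.png",np.hstack(V))
E
```

```text
clock: 10.35
eef_pos: [0.466, 0.1203, 0.1286]
orientation: [-1.875, 0.732, -1.949]
wrist_force: [0.3, 0.3, 0.2]
width: 0.0855
clock: 10.85
eef_pos: [0.4802, 0.2175, 0.1992]
orientation: [-1.864, 0.728, -1.951]
wrist_force: [1.1, 0.6, 0.5]
width: 0.0854
t 10.85 tcp [0.4802 0.2175 0.1992] w 0.0854490005584442 F [1.1 0.6 0.5] J [ 0.38  0.53  1.69 -0.8   1.53  0.81]
[[-0.077 -0.1    0.992]
 [-0.575 -0.809 -0.126]
 [ 0.815 -0.58   0.005]]
top 557 (array([ 0.44887779, -0.0165555 ,  1.44745466]), np.float64(0.07871655379149556))
scene 569 (array([ 0.4468019 , -0.01887301,  1.35968805]), np.float64(0.05961438249088069))
(array([ 0.44841848, -0.01799945,  1.4420869 ]), np.float64(0.10076497605584833))
```

View pics/stood.png

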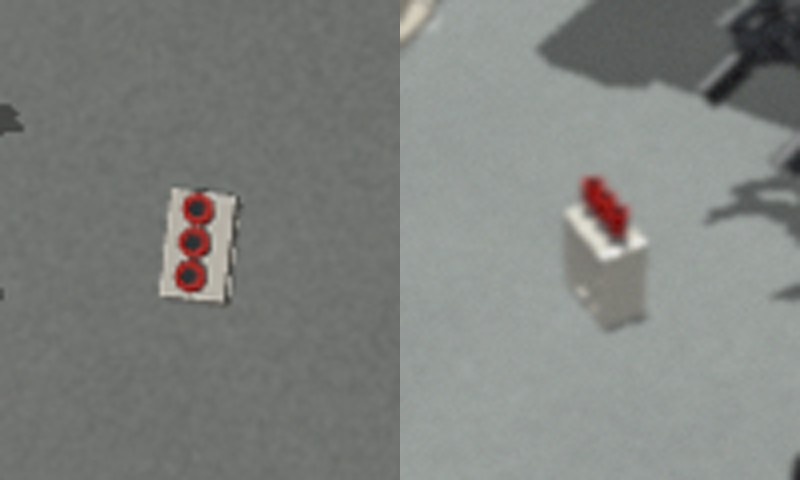

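The rack stands upright and free at (0.4485, -0.0175), its length nearly along world x. Expected position from the arm pose was (0.4497, -0.0193), about 2 mm apart. Next is the regrasp from above, across its 34 mm width.

Run:
```python
from path import *
g=np.array([.4485,-.0175,.048]);y=1.447;o=get_obs();R0=Ro.from_rotvec(o["orientation"]).as_matrix();g0=np.array(o["eef_pos"])+R0@G
for s in(1,-1):
    print("jaw sign",s);R=pose(g,-U,[s*np.cos(y),s*np.sin(y),0])[0]
    rows([(R0,g0+[0,.03,.1]),(R,g+[0,0,.1]),(R,g)],1)
```

```text
jaw sign 1
[[1,16.2,-20.5,-1.1,0.0,0.0,0.0],[1,16.2,-20.5,-1.1,0.0,0.0,0.0],[1,16.2,-20.5,-1.1,0.0,0.0,0.0],[1,16.2,-20.5,-1.1,0.0,0.0,0.0]]
  N 4 margin 0.5 maxspeed 0.5 err 0.0 q [ 0.42  0.41  1.65 -0.77  1.68  0.71] tcp [0.478 0.243 0.294]
[[1,10.1,10.0,-7.0,2.9,-5.5,2.8],[1,10.6,9.8,-7.7,2.9,-5.5,2.8],[1,11.0,9.7,-8.5,2.9,-5.5,2.8],[1,11.3,9.4,-9.2,2.9,-5.5,2.8],[1,11.5,9.2,-10.0,2.9,-5.5,2.8],[1,11.7,8.8,-10.8,2.9,-5.5,2.8],[1,11.7,8.5,-11.5,2.9,-5.5,2.8],[1,11.7,8.1,-12.3,2.9,-5.5,2.8]]
[[1,11.5,7.6,-13.0,2.9,-5.5,2.8],[1,11.3,7.1,-13.7,2.9,-5.5,2.8],[1,11.0,6.7,-14.3,2.9,-5.5,2.8],[1,10.6,6.2,-14.9,2.9,-5.5,2.8],[1,10.1,5.7,-15.4,2.9,-5.5,2.8],[1,9.6,5.2,-15.8,2.9,-5.5,2.8],[1,9.0,4.7,-16.2,2.9,-5.5,2.8]]
  N 15 margin 0.52 maxspeed 2.5 err 0.0 q [-0.31 -0.07  2.04 -0.    1.17 -1.75] tcp [ 0.449 -0.018  0.303]
[[1,-0.0,25.0,-0.0,0.0,-0.0,-0.0],[1,0.0,25.0,0.0,0.0,-0.0,-0.0],[1,0.0,25.0,0.0,0.0,-0.0,-0.0],[1,0.0,25.0,0.0,0.0,-0.0,-0.0]]
  N 4 margin 0.6 maxspeed 0.7 err 0.0 q [-0.31  0.11  2.1   0.    0.93 -1.75] tcp [ 0.448 -0.018  0.203]
jaw sign -1
[[1,16.2,-20.5,-1.1,0.0,0.
[... 304 characters left out ...]
2,9.3,9.8,-2.8,5.5,2.9],[1,11.4,9.0,10.5,-2.8,5.5,2.9],[1,11.4,8.7,11.2,-2.8,5.5,2.9],[1,11.4,8.3,12.0,-2.8,5.5,2.9],[1,11.3,7.9,12.7,-2.8,5.5,2.9]]
[[1,11.2,7.5,13.3,-2.8,5.5,2.9],[1,10.9,7.0,13.9,-2.8,5.5,2.9],[1,10.5,6.5,14.5,-2.8,5.5,2.9],[1,10.1,6.1,15.0,-2.8,5.5,2.9],[1,9.6,5.6,15.4,-2.8,5.5,2.9],[1,9.1,5.1,15.8,-2.8,5.5,2.9],[1,8.5,4.6,16.1,-2.8,5.5,2.9]]
  N 15 margin 0.56 maxspeed 0.8 err 0.0 q [-0.31 -0.07  2.04  0.    1.17  1.39] tcp [ 0.449 -0.017  0.303]
[[1,0.0,25.0,0.0,-0.0,0.0,0.0],[1,-0.0,25.0,0.0,-0.0,0.0,0.0],[1,-0.0,25.0,0.0,-0.0,0.0,0.0],[1,0.0,25.0,0.0,-0.0,0.0,0.0]]
  N 4 margin 0.6 maxspeed 0.7 err 0.0 q [-0.31  0.11  2.1   0.    0.93  1.39] tcp [ 0.448 -0.017  0.203]
```

```bash
python3 -m crank '[[1,16.2,-20.5,-1.1,0,0,0],[1,16.2,-20.5,-1.1,0,0,0],[1,16.2,-20.5,-1.1,0,0,0],[1,16.2,-20.5,-1.1,0,0,0],[1,0,0,0,0,0,0]]'
python3 -m crank '[[1,10.2,10,7.6,-2.8,5.5,2.9],[1,10.6,9.8,8.3,-2.8,5.5,2.9],[1,10.9,9.6,9,-2.8,5.5,2.9],[1,11.2,9.3,9.8,-2.8,5.5,2.9],[1,11.4,9,10.5,-2.8,5.5,2.9],[1,11.4,8.7,11.2,-2.8,5.5,2.9],[1,11.4,8.3,12,-2.8,5.5,2.9],[1,11.3,7.9,12.7,-2.8,5.5,2.9]]'
python3 -m crank '[[1,11.2,7.5,13.3,-2.8,5.5,2.9],[1,10.9,7,13.9,-2.8,5.5,2.9],[1,10.5,6.5,14.5,-2.8,5.5,2.9],[1,10.1,6.1,15,-2.8,5.5,2.9],[1,9.6,5.6,15.4,-2.8,5.5,2.9],[1,9.1,5.1,15.8,-2.8,5.5,2.9],[1,8.5,4.6,16.1,-2.8,5.5,2.9],[1,0,0,0,0,0,0]]'
python3 - <<'E'
from path import *
st();g=np.array([.4485,-.0175,.048]);y=1.447
R=pose(g,-U,[-np.cos(y),-np.sin(y),0])[0];rows([(R,g+[0,0,.08]),(R,g)],1)
E
```

```text
clock: 11.47
eef_pos: [0.4792, 0.2439, 0.2995]
orientation: [-1.867, 0.731, -1.953]
wrist_force: [0.8, -0.2, 1.2]
width: 0.0855
clock: 12.13
eef_pos: [0.4933, 0.1046, 0.3112]
orientation: [-0.944, 1.664, -2.332]
wrist_force: [-0.6, -0.4, -0.1]
width: 0.0854
clock: 12.8
eef_pos: [0.4468, -0.0194, 0.3009]
orientation: [-0.153, -2.159, 2.157]
wrist_force: [-0.4, -0.1, 0.5]
width: 0.0853
t 12.8 tcp [ 0.4468 -0.0194  0.3009] w 0.08534752746334236 F [-0.4 -0.1  0.5] J [-0.32 -0.07  2.05  0.    1.15  1.39]
[[-0.991  0.01  -0.131]
 [ 0.131  0.    -0.991]
 [-0.01  -1.    -0.002]]
[[1,-1.3,17.9,-2.1,0.1,-0.5,-0.6]]
  N 1 margin 0.64 maxspeed 0.5 err 0.0 q [-0.31 -0.03  2.06  0.    1.12  1.39] tcp [ 0.448 -0.018  0.283]
[[1,0.0,26.7,-0.0,-0.0,0.0,-0.0],[1,0.0,26.7,-0.0,-0.0,0.0,-0.0],[1,0.0,26.7,-0.0,-0.0,0.0,-0.0]]
  N 3 margin 0.6 maxspeed 0.8 err 0.0 q [-0.31  0.11  2.1   0.    0.93  1.39] tcp [ 0.448 -0.018  0.203]
```

```bash
python3 -m crank '[[1,-1.3,17.9,-2.1,0.1,-0.5,-0.6],[1,0,26.7,0,0,0,0],[1,0,26.7,0,0,0,0],[1,0,14,0,0,0,0],[1,0,12.5,0,0,0,0],[1,0,0,0,0,0,0]]' 30
python3 - <<'E'
from path import *
st();g=np.array([.4485,-.0175,.048]);y=1.447
R=pose(g,-U,[-np.cos(y),-np.sin(y),0])[0];rows([(R,g)],1)
E
```

```text
clock: 13.3
eef_pos: [0.4491, -0.0146, 0.2019]
orientation: [-0.116, -2.159, 2.16]
wrist_force: [-0.3, 0.3, -0.1]
width: 0.086
t 13.3 tcp [ 0.4491 -0.0146  0.2019] w 0.08595883304630403 F [-0.3  0.3 -0.1] J [-0.3   0.12  2.09 -0.    0.94  1.38]
[[-0.994 -0.006 -0.114]
 [ 0.114 -0.    -0.994]
 [ 0.006 -1.     0.001]]
[[1,0.3,-1.1,2.9,-0.1,0.6,0.4]]
  N 1 margin 0.6 maxspeed 0.1 err 0.0 q [-0.31  0.11  2.1  -0.    0.93  1.39] tcp [ 0.448 -0.018  0.203]
```

```bash
python3 -m crank '[[1,0,0,1.5,0,0.3,0.2],[0.6,0,0,0,0,0,0],[0.4,0,0,0,0,0,0],[0.2,0,0,0,0,0,0],[0,0,0,0,0,0,0],[0,0,0,0,0,0,0],[0,0,0,0,0,0,0],[0,0,0,0,0,0,0]]' 40
python3 -m crank '[[0,0,0,0,0,0,0],[0,0,0,0,0,0,0]]'
python3 - <<'E'
from path import *
o,R0=st();g0=np.array(o["eef_pos"])+R0@G;print("grasp",g0)
Ly=.150;L=np.array([.538,-.3053,0]);lx=np.array([np.cos(Ly),np.sin(Ly),0]);print("home",L+lx*.037)
R=pose(g0,-U,[np.sin(Ly),-np.cos(Ly),0])[0]
ent=L+lx*(.037-.035);ent[2]=g0[2]
rows([(R0,g0+[0,0,.12]),(R,ent+[0,0,.12]),(R,ent+[0,0,.035])],0)
E
```

```text
clock: 13.97
eef_pos: [0.4513, -0.0169, 0.2061]
orientation: [-0.137, -2.16, 2.165]
wrist_force: [-1.8, -0.3, 6.4]
width: 0.0336
clock: 14.13
eef_pos: [0.4513, -0.0169, 0.2062]
orientation: [-0.137, -2.16, 2.165]
wrist_force: [-1.1, -0.4, 5.5]
width: 0.0334
t 14.1333 tcp [ 0.4513 -0.0169  0.2062] w 0.03337678892292653 F [-1.1 -0.4  5.5] J [-0.31  0.11  2.09 -0.    0.94  1.39]
[[-0.993  0.006 -0.12 ]
 [ 0.12  -0.003 -0.993]
 [-0.007 -1.     0.002]]
grasp [ 0.45229383 -0.01733736  0.05117284]
home [ 0.57458453 -0.29977079  0.        ]
[[0,-0.2,-30.0,0.1,0.0,0.0,0.0],[0,-0.2,-30.0,0.1,0.0,0.0,0.0],[0,-0.2,-30.0,0.1,0.0,0.0,0.0],[0,-0.2,-30.0,0.1,0.0,0.0,0.0]]
  N 4 margin 0.62 maxspeed 0.8 err 0.0 q [-0.3  -0.09  2.02 -0.    1.21  1.39] tcp [ 0.451 -0.017  0.326]
[[0,-11.1,0.1,25.0,-0.0,-1.4,-0.0],[0,-10.5,0.1,25.3,-0.0,-1.4,-0.0],[0,-9.9,0.1,25.6,-0.0,-1.4,-0.0],[0,-9.3,0.1,25.8,-0.0,-1.4,-0.0],[0,-8.6,0.1,26.0,-0.0,-1.4,-0.0],[0,-8.0,0.1,26.2,-0.0,-1.4,-0.0],[0,-7.3,0.1,26.4,-0.0,-1.4,-0.0],[0,-6.7,0.0,26.6,-0.0,-1.4,-0.0]]
[[0,-6.0,0.0,26.7,-0.0,-1.4,-0.0],[0,-5.4,0.0,26.9,-0.0,-1.4,-0.0],[0,-4.7,0.0,27.0,-0.0,-1.4,-0.0]]
  N 11 margin 0.71 maxspeed 0.9 err 0.0 q [-0.71  0.34  1.54  0.    1.26  0.71] tcp [ 0.54  -0.305  0.326]
[[0,-0.0,28.3,-0.0,-0.0,0.0,0.0],[0,-0.0,28.3,-0.0,-0.0,0.0,0.0],[0,-0.0,28.3,-0.0,-0.0,0.0,0.0]]
  N 3 margin 0.94 maxspeed 0.6 err 0.0 q [-0.71  0.44  1.6   0.    1.11  0.71] tcp [ 0.54  -0.305  0.241]
```

```bash
python3 -m crank '[[0,0,-20,0,0,0,0],[0,0,-25,0,0,0,0],[0,0,-25,0,0,0,0],[0,0,-25,0,0,0,0],[0,0,-25,0,0,0,0]]'
python3 -m crank '[[0,-11.1,0,25,0,-1.4,0],[0,-10.5,0,25.3,0,-1.4,0],[0,-9.9,0,25.6,0,-1.4,0],[0,-9.3,0,25.8,0,-1.4,0],[0,-8.6,0,26,0,-1.4,0],[0,-8,0,26.2,0,-1.4,0],[0,-7.3,0,26.4,0,-1.4,0],[0,-6.7,0,26.6,0,-1.4,0]]'
python3 -m crank '[[0,-6,0,26.7,0,-1.4,0],[0,-5.4,0,26.9,0,-1.4,0],[0,-4.7,0,27,0,-1.4,0],[0,0,0,0,0,0,0],[0,0,0,0,0,0,0]]'
cat > t.py <<'E'
from path import *
import sys
o,R0=st();g0=np.array(o["eef_pos"])+R0@G;Ly=.150;L=np.array([.538,-.3053,0]);lx=np.array([np.cos(Ly),np.sin(Ly),0])
R=pose(g0,-U,[np.sin(Ly),-np.cos(Ly),0])[0];ent=L+lx*(.037-.035);ent[2]=.051
for h in(.06,.02): rows([(R,ent+[0,0,h])],0)
E
python3 t.py
```

```text
clock: 14.55
eef_pos: [0.4498, -0.0163, 0.3261]
orientation: [-0.135, -2.16, 2.163]
wrist_force: [1.0, 0.1, -1.3]
width: 0.0335
clock: 15.22
eef_pos: [0.5145, -0.2272, 0.3255]
orientation: [-0.079, 2.179, -2.182]
wrist_force: [-0.8, 0.1, -0.9]
width: 0.0334
clock: 15.63
eef_pos: [0.5384, -0.3056, 0.3256]
orientation: [-0.153, 2.142, -2.145]
wrist_force: [-0.9, -0.0, -2.0]
width: 0.0333
t 15.6333 tcp [ 0.5384 -0.3056  0.3256] w 0.03331522870734991 F [-0.9 -0.  -2. ] J [-0.71  0.34  1.55  0.    1.26  0.71]
[[-0.989  0.004  0.146]
 [-0.146 -0.001 -0.989]
 [-0.004 -1.     0.002]]
[[0,-0.7,29.8,-0.3,-0.1,-0.1,-0.1],[0,-0.8,29.8,-0.2,-0.1,-0.1,-0.1]]
  N 2 margin 0.98 maxspeed 0.6 err 0.0 q [-0.71  0.41  1.58  0.    1.15  0.71] tcp [ 0.54  -0.305  0.266]
[[0,-0.3,24.9,-0.1,-0.0,-0.0,-0.1],[0,-0.3,24.9,-0.1,-0.0,-0.0,-0.1],[0,-0.4,24.9,-0.1,-0.0,-0.0,-0.1],[0,-0.4,24.9,-0.1,-0.0,-0.0,-0.1]]
  N 4 margin 0.91 maxspeed 0.5 err 0.0 q [-0.71  0.46  1.6   0.    1.08  0.71] tcp [ 0.54  -0.305  0.226]
```

```bash
python3 -m crank '[[0,0,25,0,0,0,0],[0,0,25,0,0,0,0],[0,0,25,0,0,0,0],[0,0,14,0,0,0,0],[0,0,0,0,0,0,0],[0,0,0,0,0,0,0]]'
python3 - <<'E'
from path import *
st();V=[]
for c in("top","scene"):
    i=camera(c);u=proj([.55,-.3,.04],c)[0].astype(int);V.append(cv2.resize(i[u[1]-60:u[1]+60,u[0]-60:u[0]+60],None,fx=3.3,fy=3.3,interpolation=cv2.INTER_CUBIC))
cv2.imwrite("pics/lane1.png",np.hstack(V))
E
```

```text
clock: 16.13
eef_pos: [0.5389, -0.3041, 0.2372]
orientation: [-0.156, 2.141, -2.143]
wrist_force: [0.7, -0.8, -0.8]
width: 0.0331
t 16.1333 tcp [ 0.5389 -0.3041  0.2372] w 0.03306574687284356 F [ 0.7 -0.8 -0.8] J [-0.71  0.44  1.6   0.    1.1   0.71]
[[-0.989  0.004  0.149]
 [-0.149 -0.001 -0.989]
 [-0.004 -1.     0.002]]
```

View pics/lane1.png

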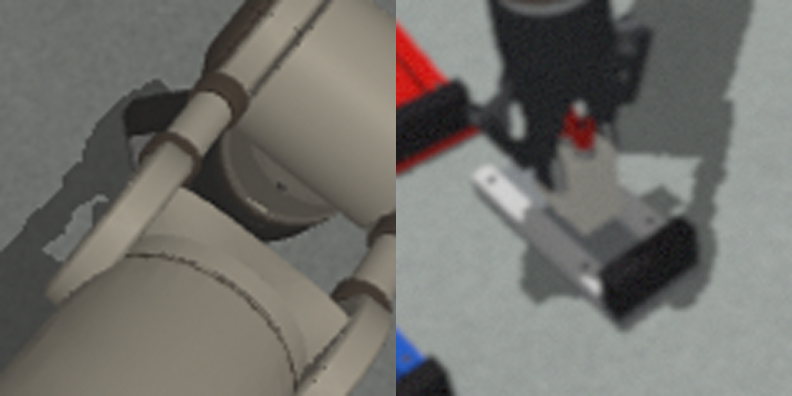

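The scene half shows the rack upright over the grey lane, aligned between its rails and short of the stop. The top view is hidden by the arm. Lowering in small steps.

```bash
python3 -m crank '[[0,0,4,0.7,0,0,0],[0,0,3,0,0,0,0],[0,0,2,0,0,0,0],[0,0,2,0,0,0,0],[0,0,0,0,0,0,0]]'
python3 -m crank '[[0,0,2,0,0,0,0],[0,0,2,0,0,0,0],[0,0,2,0,0,0,0],[0,0,0,0,0,0,0]]'
```

```text
clock: 16.65
eef_pos: [0.5391, -0.3055, 0.2261]
orientation: [-0.155, 2.14, -2.144]
wrist_force: [-0.1, -0.1, -2.4]
width: 0.0334
clock: 16.98
eef_pos: [0.5391, -0.3055, 0.22]
orientation: [-0.155, 2.14, -2.144]
wrist_force: [-0.6, 0.3, -1.2]
width: 0.0336
```

```bash
python3 -m crank '[[0,0,2,0,0,0,0],[0,0,1,0,0,0,0],[0,0,1,0,0,0,0],[0,0,0,0,0,0,0]]'
python3 -m crank '[[0,0,1,0,0,0,0],[0,0,0.7,0,0,0,0],[0,0,0,0,0,0,0]]'
```

```text
clock: 17.32
eef_pos: [0.5392, -0.3056, 0.2163]
orientation: [-0.154, 2.139, -2.144]
wrist_force: [-0.3, 0.6, -1.2]
width: 0.0337
clock: 17.57
eef_pos: [0.5393, -0.3056, 0.2147]
orientation: [-0.154, 2.139, -2.145]
wrist_force: [-0.4, -0.2, -1.7]
width: 0.0337
```

```bash
python3 -m crank '[[0,-8,0,0,0,0,0],[0,-8,0,0,0,0,0],[0,-8,0,0,0,0,0],[0,-5,0,0,0,0,0],[0,-2,0,0,0,0,0],[0,0,0,0,0,0,0]]'
python3 -m crank '[[0,-1.5,0,0,0,0,0],[0,-1.5,0,0,0,0,0],[0,0,0,0,0,0,0]]'
```

```text
clock: 18.07
eef_pos: [0.5707, -0.3008, 0.215]
orientation: [-0.155, 2.138, -2.144]
wrist_force: [-0.7, -0.4, -0.5]
width: 0.0335
clock: 18.32
eef_pos: [0.573, -0.3006, 0.215]
orientation: [-0.154, 2.139, -2.145]
wrist_force: [1.4, -0.5, -0.6]
width: 0.0328
```

```bash
python3 -m crank '[[0,-1.5,0,0,0,0,0],[0,0,0,0,0,0,0]]'
python3 -m crank '[[0,-1.5,0,0,0,0,0],[0,0,0,0,0,0,0]]'
python3 -m crank '[[0,-1.5,0,0,0,0,0],[0,0,0,0,0,0,0]]'
```

```text
clock: 18.48
eef_pos: [0.5745, -0.3004, 0.2151]
orientation: [-0.154, 2.139, -2.145]
wrist_force: [-0.5, 0.2, -0.8]
width: 0.0334
clock: 18.65
eef_pos: [0.576, -0.3002, 0.2151]
orientation: [-0.154, 2.139, -2.145]
wrist_force: [-0.0, 0.3, -1.9]
width: 0.0334
clock: 18.82
eef_pos: [0.5776, -0.2999, 0.2151]
orientation: [-0.154, 2.139, -2.145]
wrist_force: [0.3, -0.1, -1.2]
width: 0.0336
```

```bash
python3 -m crank '[[0,-1,0.4,0,0,0,0],[0,0,0,0,0,0,0]]'
python3 -m crank '[[0,-1,0.4,0,0,0,0],[0,0,0,0,0,0,0]]'
python3 -m crank '[[0,-1,0,0,0,0,0],[0,0,0,0,0,0,0]]'
```

```text
clock: 18.98
eef_pos: [0.578, -0.2999, 0.2147]
orientation: [-0.156, 2.14, -2.145]
wrist_force: [-3.8, 0.2, 1.9]
width: 0.0333
clock: 19.15
eef_pos: [0.5785, -0.3, 0.2144]
orientation: [-0.159, 2.141, -2.146]
wrist_force: [-8.6, -0.4, 3.8]
width: 0.0336
clock: 19.32
eef_pos: [0.5789, -0.3, 0.2144]
orientation: [-0.161, 2.142, -2.146]
wrist_force: [-12.4, -0.9, 6.8]
width: 0.033
```

The rack met the stop at the predicted place (TCP x ≈ 0.578), with a gentle push of about 12 N. I'll ease off and release.

```bash
python3 -m crank '[[0,1,0,0,0,0,0],[0,1,0,0,0,0,0],[0,0,0,0,0,0,0]]'
python3 -m crank '[[0.15,0,0,0,0,0,0],[0.25,0,0,0,0,0,0],[0.4,0,0,0,0,0,0],[0.6,0,0,0,0,0,0],[0.7,0,0,0,0,0,0],[0.7,0,0,0,0,0,0],[0.7,0,0,0,0,0,0]]'
python3 -m crank '[[0.7,0,-10,0,0,0,0],[0.7,0,-20,0,0,0,0],[0.7,0,-25,0,0,0,0],[0.7,0,-30,0,0,0,0],[0.7,0,-30,0,0,0,0],[0.7,0,-30,0,0,0,0]]'
python3 -m crank '[[0.7,25,-10,-20,0,0,0],[0.7,30,0,-25,0,0,0],[0.7,30,0,-25,0,0,0],[0.7,30,0,-25,0,0,0],[0.7,30,0,-25,0,0,0],[0.7,30,0,-25,0,0,0],[0.7,30,0,-25,0,0,0],[0.7,0,0,0,0,0,0]]'
python3 - <<'E'
from h import *
st();V=[];Ly=.150;ms={}
for c in("top","scene"):
    i=camera(c);m=near("rack",c,[.575,-.3,.05])
    if m is not None: 
        p,f=fit(RACK,lambda p:flat(p,.008),[.575,-.3,Ly-np.pi/2],{c:m})
        d=p[:2]-[.5746,-.2998];print(c,p.round(4),round(f,3),"along",d@[np.cos(Ly),np.sin(Ly)],"across",d@[-np.sin(Ly),np.cos(Ly)])
    for r in pinpoint("lane_home",c)[:3]+pinpoint("rack",c)[:2]: print(c,np.round(r["pixel"],1),round(r["score"],2),ray(r["pixel"],c,.008).round(3))
    u=proj([.56,-.3,.04],c)[0].astype(int);V.append(cv2.resize(i[u[1]-60:u[1]+60,u[0]-50:u[0]+50],None,fx=4,fy=4,interpolation=cv2.INTER_CUBIC))
cv2.imwrite("pics/end.png",np.hstack(V))
E
```

```text
clock: 19.57
eef_pos: [0.5779, -0.3, 0.2143]
orientation: [-0.155, 2.14, -2.145]
wrist_force: [-5.3, -1.1, 2.6]
width: 0.0332
clock: 20.15
eef_pos: [0.5787, -0.2997, 0.2145]
orientation: [-0.153, 2.138, -2.144]
wrist_force: [0.2, 0.3, -0.1]
width: 0.0598
clock: 20.65
eef_pos: [0.5775, -0.2992, 0.3616]
orientation: [-0.153, 2.138, -2.145]
wrist_force: [0.8, -0.9, -0.3]
width: 0.0597
clock: 21.32
eef_pos: [0.3449, -0.1574, 0.3661]
orientation: [-0.158, 2.143, -2.143]
wrist_force: [1.1, -0.3, -0.1]
width: 0.0599
t 21.3167 tcp [ 0.3449 -0.1574  0.3661] w 0.05991304778182737 F [ 1.1 -0.3 -0.1] J [-0.75 -0.36  2.15  0.    1.35  0.67]
[[-0.989  0.002  0.149]
 [-0.149  0.    -0.989]
 [-0.002 -1.     0.   ]]
top [ 0.5744 -0.3003 -1.3642] 0.108 along -0.00027629625387712927 across -0.0004794936994664457
top [429.9 223.3] 0.93 [ 0.573 -0.301  0.008]
top [465.2 320.5] 0.75 [ 0.362 -0.365  0.008]
top [428.6 222.2] 0.72 [ 0.576 -0.298  0.008]
top [167.8 239.2] 0.59 [0.553 0.276 0.008]
scene [ 0.5679 -0.3018 -1.5102] 0.258 along -0.006926610784759799 across -0.0009986476994174008
scene [188.2 264.9] 0.91 [ 0.361 -0.368  0.008]
scene [175.2 346.1] 0.85 [ 0.569 -0.489  0.008]
scene [254.7 307.5] 0.57 [ 0.578 -0.3    0.008]
scene [250.9 302.9] 0.83 [ 0.561 -0.3    0.008]
```

View pics/end.png

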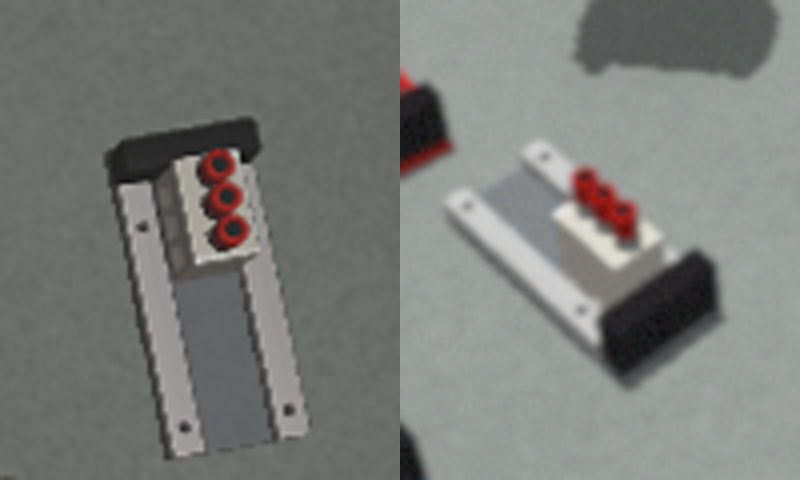

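The picture shows the rack upright between the grey lane's rails, its end up against the black stop. The hand is clear. Handing in.

```bash
python3 -c "
from cell import *
print(finish_job())"
```

```text
the job is handed in; nothing more can be done
None
```

The rack stands upright and released in the grey loading lane, pushed home against its stop block. I handed the job in about 21.5 s into the 67 s. `finish_job` gave no verdict.

**What I did**
- **Standing it up:** I gripped the toppled rack across its length. My first standing spot put the wrist too close to its joint limits. I chose another from a kinematic fit of the arm (good to 1.3 mm) and stood the rack there, let go, at about (0.448, -0.018).
- **Loading:** I took it again from above across its width and lowered it between the rails. I pushed it until it met the stop, at about 12 N on the wrist, at the predicted position. I eased off to about 5 N with it still touching, then released and backed away.

**Last checks**
- **Top camera:** the rack is within 0.5 mm of the home point along and across the lane. Its yaw is about 0.06 rad off the lane's, within the 0.12 allowed.
- **Scene camera:** its fit disagreed, about 7 mm short along the lane and about 0.09 rad off in yaw. The stop block hides part of the rack in that view and the fit was poor (0.26 mismatch). I relied on the contact force and the top camera instead.
- **Wrist force:** it returned to about zero after release.
- **Other objects:** I did not measure the other rack, the tip box or the bottle again at the end. The arm stayed well clear of them throughout.

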